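Open the drop gate and feed the parts bin to the end of the lane

TASK

A small parts bin waits on the feed lane, held back by a closed counterweighted gate arm. With the fingertips or the outside of the fingers, push the gate arm up past its balance point so that it stays raised by itself, then push the bin along the lane, past the open gate, until it is up against the end stop. Do not pinch the arm or the bin, do not pick up or tip the bin, leave the gate raised, and do not disturb the things standing around the lane.

Things in the scene. Friction and masses are not known exactly. Their poses are not given: they have to be found in the camera images.
- lane: Feed lane fixed to the bench, base 90 mm wide, y = -0.210 to +0.190, top at z = 0.008. Origin: bench surface under the centre line, where the gate crosses. y runs along the lane in the travel direction (robot's left, turned up to 0.3 rad), x across it away from the robot, z up. Guide rails: inner faces x = +-0.0375, tops z = 0.022. Right end open.
- lane_stop (a point): Centre of the rubber face of the end stop, at the lane's left end (lane y = +0.175, x = 0, z = 0.026). The stop is 44 mm high, as wide as the lane.
- gate_pivot (a point): Pivot of the gate arm, axis along lane y, on a fixed post behind the lane (lane x = 0.110, y = 0, z = 0.065). The post is 26 mm deep, 34 mm wide and 80 mm high.
- gate (a joint): Angle of the gate arm, rad: 0 = closed, arm (14 mm wide, 12 mm high) level, pointing at the robot across the lane at z = 0.065; grows as the free end goes up; stop at 1.66, just past upright = raised. About 0.6 kg. Below about 0.75 rad it drops shut; above, it falls on to the raised stop by itself in a second or two. Lifting it at the free end takes 1 to 2 N.
- push_bar (a point): Centre of the round cross bar at the arm's free end: 12 mm diameter, 80 mm long along lane y, 0.190 from the pivot. Closed, it lies 65 mm above the bench and 35 mm in front of the lane's front edge, with free space below it.
- gate_plate (a point): Middle of the lower edge of the plate (6 mm thick, 50 mm along the arm) that hangs from the arm, 0.110 from the pivot and 50 mm below the arm, and blocks the bin while closed. Raised, this edge points at the robot, 70 mm behind the lane's centre line and about 0.17 above the bench.
- counterweight (a point): Centre of the steel counterweight, a cylinder 36 mm diameter, 50 mm long, lying along lane y on a stalk of the arm; closed, it stands 55 mm above the pivot and 12 mm behind it.
- bin: Open parts bin, 105 mm long, 70 wide, 54 high, 0.14 to 0.32 kg, loose on the lane right of the gate. Origin: centre of its underside. Its low open front (bin -x, 52 mm from the origin) leads along lane +y; its flat back wall (bin +x, 53 mm from the origin, 50 mm high) faces the lane's right end and is the face to push. Against the stop its origin is at lane y = 0.123.
- solder_spool: Wire spool standing on its flange, 60 mm diameter, 47 mm tall, behind the lane. Origin: centre of its underside. To be left alone.
- capacitor_4: Black can capacitor standing upright, 24 mm diameter, 40 mm tall, in front of the lane. Origin: centre of its underside. To be left alone.
- transformer_3: Small wound transformer, 29x37x31 mm, in front of the lane. Origin: centre of its underside. To be left alone.
- heat_sink_1: Finned heat sink, 40x30x15 mm, in front of the lane near its right end. Origin: centre of its underside. To be left alone.
- label_roll: Roll of white labels standing on its end, 52 mm diameter, 30 mm tall, behind the lane. Origin: centre of its underside. To be left alone.
- side_cutters: Red-handled side cutters, 49x132x12 mm, lying along the lane's y, in front of the lane's left half. Origin: centre of its underside. To be left alone.
Not all that is in view belongs to the job. There is more than one size of the bin; the one meant has the size given above.

How it is judged:
On the way, in this order (a step that is already met when the one before it is completed fails the run):
1. the gate is raised and stays up by itself, untouched, while the bin still waits before it (value of joint gate above 1.5 rad and velocity of joint gate between -0.1 and 0.1 rad/s and contact force between the fingers and gate below 0.1 N and y of bin in the frame of lane below -0.045 m), for 0.3 s.
2. the bin is against the end stop (y of bin in the frame of lane above 0.117 m and x of bin in the frame of lane between -0.008 and 0.008 m and z of bin in the frame of lane below 0.012 m), for 0.2 s.
At the end, for the whole second after the job is handed in: The gate stands raised by itself (above 1.5 rad, at rest), and the bin lies flat and at rest between the rails with its front within 6 mm of the end stop (all of step 2 and value of joint gate above 1.5 rad and velocity of joint gate between -0.1 and 0.1 rad/s and contact force between the fingers and gate below 0.1 N and linear speed of bin below 0.01 m/s and angle between bin's own z axis and vertical below 0.05 rad); the robot touches nothing.
It fails at once if the gate arm, its cross bar or counterweight, or a wall of the bin is taken between the fingers ((contact force between the fingers and gate above 0.5 N and x of the grasp point in the frame of push_bar between -0.006 and 0.006 m and y of the grasp point in the frame of push_bar between -0.04 and 0.04 m and z of the grasp point in the frame of push_bar between -0.006 and 0.006 m) or (contact force between the fingers and gate above 0.5 N and x of the grasp point in the frame of push_bar between 0 and 0.18 m and y of the grasp point in the frame of push_bar between -0.006 and 0.006 m and z of the grasp point in the frame of push_bar between -0.006 and 0.006 m) or (contact force between the fingers and gate above 0.5 N and distance between the grasp point and counterweight below 0.018 m) or (contact force between the fingers and bin above 0.5 N and x of the grasp point in the frame of bin between 0.048 and 0.055 m and y of the grasp point in the frame of bin between -0.035 and 0.035 m and z of the grasp point in the frame of bin between 0 and 0.06 m) or (contact force between the fingers and bin above 0.5 N and x of the grasp point in the frame of bin between -0.054 and -0.047 m and y of the grasp point in the frame of bin between -0.035 and 0.035 m and z of the grasp point in the frame of bin between 0 and 0.03 m) or (contact force between the fingers and bin above 0.5 N and x of the grasp point in the frame of bin between -0.052 and 0.053 m and y of the grasp point in the frame of bin between 0.028 and 0.037 m and z of the grasp point in the frame of bin between 0 and 0.055 m) or (contact force between the fingers and bin above 0.5 N and x of the grasp point in the frame of bin between -0.052 and 0.053 m and y of the grasp point in the frame of bin between -0.037 and -0.028 m and z of the grasp point in the frame of bin between 0 and 0.055 m)).
It fails at once if the bin is lifted more than 12 mm off the lane (z of bin in the frame of lane above 0.02 m).
It fails at once if the bin is tipped by more than about 11 degrees (angle between bin's own z axis and vertical above 0.2 rad).
It fails at once if a bystander is moved by more than 15 mm or tipped (distance of any of solder_spool, capacitor_4, transformer_3, heat_sink_1, label_roll, side_cutters from where it was at the start of the episode above 0.015 m or angle between any of solder_spool, capacitor_4, transformer_3, heat_sink_1, label_roll, side_cutters's own z axis and vertical above 0.35 rad).
It fails at once if the raised gate falls shut again after the bin has gone past it (value of joint gate below 1.2 rad and y of bin in the frame of lane above 0 m).
It also fails if it takes over 51 s, if anything falls off the work surface, if the arm or the gripper's body presses on something with over 40 N, if the wrist force passes 120 N, or if a joint passes its speed limit or range.

ROBOT

A 6-joint arm with a two-finger parallel gripper is mounted at the origin on a cart in front of the work surface, level with it; the furniture and walls round the work are solid. World frame = base frame: x ahead of the robot, y to its left, z up, the work surface at z = 0. Lengths are in m, angles in rad, forces in N, time in s.
With the tool pointing down it reaches from about 0.325 to 0.775 m from the base axis. Payload 5.5 kg.
Tool frame: the origin (TCP) lies between the finger pads; the fingertips stand 8 mm ahead of it and the grasp point (between the pads) lies 11 mm behind it (tcp_to_tips is the distance from the TCP to the fingertips, in m); z points along the fingers, y is the line along which they close (so a half turn about z gives the same grasp; the last joint's range is limited). The gripper opens to 88 mm and grips with 3 to 60 N. Pads are 20 mm wide; open, the fingers measure 115 mm over their backs; the gripper's body (75 mm by 178 mm) begins 61 mm behind the grasp point.
Start: joints at [-1.209, 0.091, 1.231, -0, 1.82, -0.057], TCP at [0.244, -0.548, 0.231] pointing down, gripper open.
Joint ranges: [-2.87, 2.87], [-0.86, 2.18], [0.17, 2.46], [-1.51, 4.65], [0.06, 2.69], [-2.65, 2.65]. Speed limits (rad/s): [2.57, 2.57, 3.01, 3.14, 3.14, 3.14].

INTERFACE

Orientations are given as a unit quaternion [w, x, y, z].
In Python, from bench import * gives the robot as it stands. Calls block until the motion is done:
- move_to(position, orientation): joint-space move of the TCP to a pose.
- move_l(position, speed=0.15, orientation=None): straight line of the TCP; orientation=None keeps the orientation; speed is the mean speed in m/s.
- movej(angles): joint-space move.
- gripper_open() and close(): open the fingers fully, or close them until they stop; the grip force is fixed at half the most.
- hold(seconds).
- inverse_kinematics(position, orientation): joint angles nearest the present ones, or None.
- state(): the state.
- get_image(name): name is "side" or "top" or "wrist"; returns a dict with "frame" (400x640x3 uint8, blue, green, red), "depth" (400x640 float32, m along the optical axis (not along the pixel's ray), 0 where there is no reading), "camera_matrix" (3x3 intrinsics, pixels), "k1" (the pictures are not rectified: a ray, as slopes to the right and down, at radius r is drawn at 1 + k1 r^2 times it, then the intrinsics apply), "view" (4x4, takes a point from world to camera coordinates). Camera axes: x right, y up, looking along -z (the intrinsics and any distortion apply to the point x, -y, -z); pixel columns grow to the right and rows downward; lengths in m; the calibration is good to about 2 mm. A picture is of the moment at which its call begins.
A pose or a line that the arm cannot do raises IKError and nothing moves.
- job_done(): hands the job in; it is judged then, once.
The state is a dict: "time": time; "joint_pos": joint angles; "dq": joint speeds; "joint_torque": joint torques, N m; "ee_pos": TCP position; "ee_rot": TCP orientation; "ft_force": force on the tool from outside, world axes, zero at the start; "moment": the same for the moment, N m; "finger_gap": finger opening in m; "finger_force": force on a finger pad.
Only numpy, scipy, OpenCV 4.12 (cv2) and the standard library are available. Lean on these libraries where they do the work, as an engineer would, in place of code of your own. Each camera call takes 0.05 s, during which the arm holds its last target. There are 200 camera calls.

## Working session

There is one attempt and no reset: what is moved stays moved. The work goes in short steps, each a Python script; the robot and the scene stay as the last script left them, time stands still between calls to the robot, and variables do not carry over. Pictures are saved under pics/ and viewed, at most 10 in all, crops included, and the job is handed in when it is done.

```bash
mkdir -p pics; ls; cat > h.py <<'E'
from bench import *
import numpy as np, cv2
def cloud(im):
    K=np.array(im["camera_matrix"]);d=im["depth"];k1=im["k1"]
    h,w=d.shape;u,v=np.meshgrid(np.arange(w),np.arange(h))
    p=cv2.undistortPoints(np.stack([u,v],-1).reshape(-1,1,2).astype(np.float32),K,np.array([k1,0,0,0,0.])).reshape(h,w,2)
    c=np.stack([p[...,0]*d,-p[...,1]*d,-d,np.ones_like(d)],-1)
    P=(c@np.linalg.inv(np.array(im["view"])).T)[...,:3]
    P[d<=0]=np.nan
    return P
E
python3 - <<'E'
from h import *
for n in ["top","side"]:
    im=get_image(n);cv2.imwrite(f"pics/{n}0.png",im["frame"]);np.save(f"pics/{n}0.npy",cloud(im))
    V=np.linalg.inv(np.array(im["view"]));print(n,V[:3,3].round(3),im["k1"])
print(state())
E
```

```text
pics
top [ 0.349 -0.119  0.959] -0.05895664145776633
side [ 0.535 -0.919  0.414] 0.005249380721555116
{'time': 0.1, 'joint_pos': array([-1.20868473e+00,  9.18139084e-02,  1.23173766e+00, -1.62104698e-05,
        1.81980416e+00, -5.67336566e-02]), 'dq': array([-0.00089696, -0.00121514, -0.00154576, -0.00100018,  0.00024957,
       -0.00114519]), 'joint_torque': array([ 3.05390320e-03, -4.47856450e+01, -4.07572067e+01,  7.00377370e-02,
        2.84646690e-02, -1.11147378e-04]), 'ee_pos': array([ 0.2439116 , -0.54791726,  0.22961747]), 'ee_rot': array([-8.70086392e-04,  9.78151145e-01,  2.07893146e-01, -1.41844244e-04]), 'ft_force': array([1.23757229, 0.19768951, 0.60725996]), 'moment': array([-0.04070544,  0.04853845, -0.0390632 ]), 'finger_force': 0.0, 'finger_gap': 0.08798486066383965}
```

View pics/top0.png

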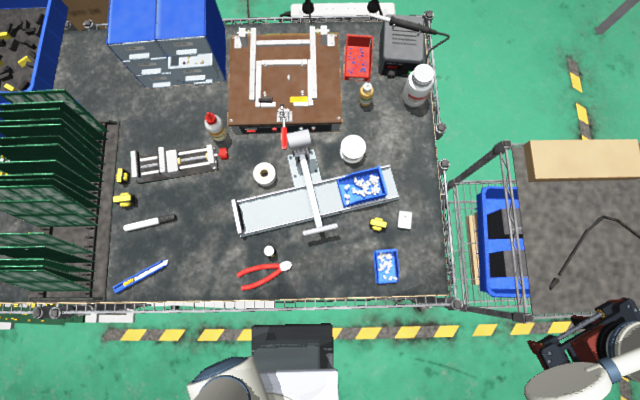

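View pics/side0.png

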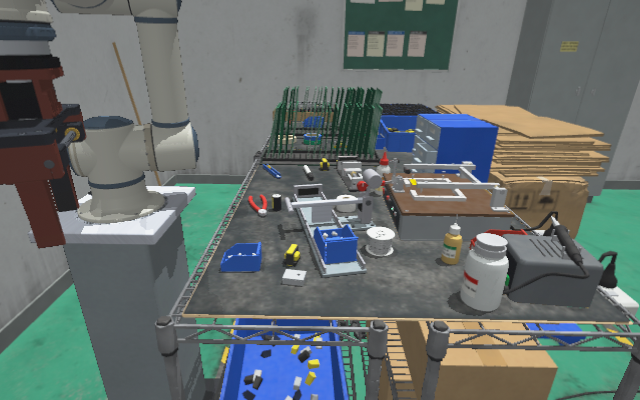

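The top view shows the stop at about (238,217), the lane's right end at (395,185), the push bar at (320,230), the bin at (362,187) and the counterweight at (300,138). Capacitor is at (269,251), transformer (378,224), heat sink (405,219), cutters (265,273), a decoy bin at (386,266).

```bash
python3 - <<'E'
from h import *
im=cv2.imread("pics/top0.png");P=np.load("pics/top0.npy")
for n,(u,v) in dict(stop=(238,217),bar=(320,230),barL=(307,233),barR=(333,227),arm=(312,200),post=(296,165),cw=(300,139),binc=(362,187),cap=(269,250),tr=(378,224),hs=(405,219),spool=(352,150),label=(264,174),cut=(265,272),decoy=(386,266),bench=(200,270)).items():
    q=P[v-1:v+2,u-1:u+2].reshape(-1,3);print(n,np.nanmedian(q,0).round(3))
c=cv2.resize(im[120:290,220:430],None,fx=3.5,fy=3.5,interpolation=cv2.INTER_CUBIC);cv2.imwrite("pics/c1.png",c)
# bar: points z .055-.075 in region
R=P[215:242,295:345].reshape(-1,3);R=R[(R[:,2]>.055)&(R[:,2]<.085)];print("bar pts",len(R),R.mean(0))
print(cv2.minAreaRect(R[:,:2].astype(np.float32)*1000))
# lane pts
R=P[150:245,225:405].reshape(-1,3);R=R[(R[:,2]>.004)&(R[:,2]<.03)];R=R[(R[:,1]<.2)]
print("lane",len(R),cv2.minAreaRect(R[:,:2].astype(np.float32)*1000))
R=P[165:210,333:392].reshape(-1,3);R=R[(R[:,2]>.048)&(R[:,2]<.075)]
print("bin",len(R),R.mean(0),cv2.minAreaRect(R[:,:2].astype(np.float32)*1000))
R=P[195:240,228:250].reshape(-1,3);R=R[(R[:,2]>.036)&(R[:,2]<.055)]
print("stop",len(R),R.mean(0),cv2.minAreaRect(R[:,:2].astype(np.float32)*1000))
E
```

```text
stop [0.504 0.064 0.042]
bar [ 0.465 -0.127  0.07 ]
barL [ 0.459 -0.097  0.069]
barR [ 0.471 -0.156  0.07 ]
arm [ 0.535 -0.11   0.07 ]
post [ 0.637 -0.072  0.007]
cw [ 0.659 -0.087  0.136]
binc [ 0.574 -0.232  0.025]
cap [ 0.425 -0.008  0.039]
tr [ 0.481 -0.265  0.03 ]
hs [ 0.494 -0.333  0.013]
spool [ 0.662 -0.21   0.042]
label [ 0.619  0.009 -0.001]
cut [ 0.376  0.007 -0.002]
decoy [ 0.383 -0.283  0.004]
bench [0.384 0.162 0.   ]
bar pts 262 [ 0.47219529 -0.12558452  0.06864183]
((480.76068115234375, -123.74171447753906), (40.693119049072266, 79.36104583740234), 12.171314239501953)
lane 6157 ((572.9716186523438, -114.69509887695312), (215.41024780273438, 433.6207580566406), 0.943679928779602)
bin 186 [ 0.57690802 -0.25524393  0.05615444] ((573.7980346679688, -242.7723388671875), (69.93978881835938, 79.61637878417969), 12.653327941894531)
stop 166 [0.50568869 0.06846129 0.04215895] ((505.9421691894531, 67.53782653808594), (81.00543975830078, 13.631226539611816), 12.355213165283203)
```

View pics/c1.png

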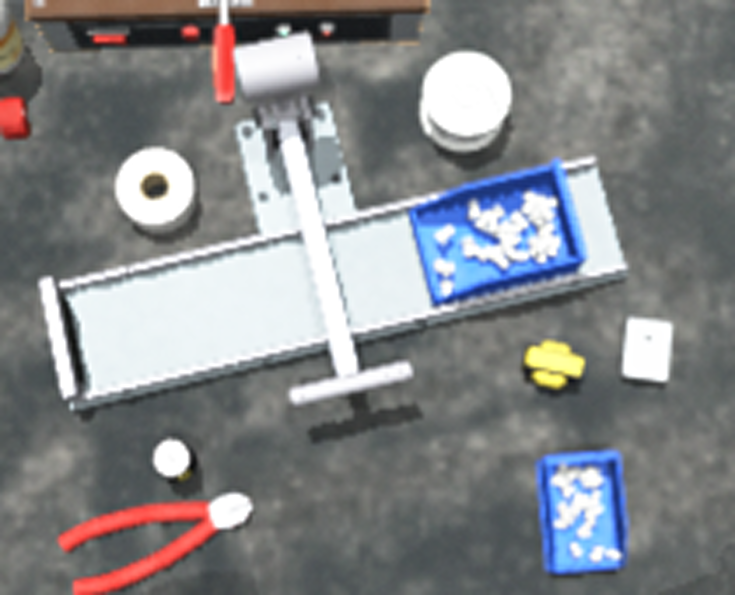

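Measured bar height 0.070 (top), length 79 mm, stop top 0.042 and bin width 70 mm agree with the data. Lane origin ≈ (0.543,-0.109), turned about 12.3°; bin origin at lane y ≈ -0.124. I checked reachability next, then lift.

```bash
cat >> h.py <<'E'
from scipy.spatial.transform import Rotation as Rot
a=np.radians(12.3);ex=np.array([np.cos(a),np.sin(a),0]);ey=np.array([-np.sin(a),np.cos(a),0]);ez=np.array([0,0,1.])
O=np.array([.5435,-.109,0])
def L(x,y,z): return O+x*ex+y*ey+z*ez
def tolane(p): d=np.asarray(p)-O; return np.array([d@ex,d@ey,d[2]])
def ori(phi):
    z=np.sin(phi)*ex-np.cos(phi)*ez; x=np.cos(phi)*ex+np.sin(phi)*ez
    q=Rot.from_matrix(np.stack([x,np.cross(z,x),z],1)).as_quat(); return np.r_[q[3],q[:3]]
def lift(th,off=.016,phi=np.pi/4):
    C=np.array([.11-.19*np.cos(th),.065+.19*np.sin(th)]);n=np.array([np.sin(phi),np.cos(phi)]);n=np.array([np.cos(np.pi/2-phi),np.sin(np.pi/2-phi)])
    t=np.array([np.sin(phi),-np.cos(phi)]);q=C-off*n+.009*t; return L(q[0],0,q[1])
E
cat > plan.py <<'E'
from h import *
for deg in (30,37,45):
    ph=np.radians(deg);o=ori(ph);print(deg)
    pts=[L(-.17,0,.2),L(-.15,0,.11),lift(0,.026,ph)]+[lift(t,.016,ph) for t in (.3,.6,1)]
    for p in pts:
        j=inverse_kinematics(p,o);print(p.round(3),None if j is None else np.round(j,2))
for deg in (0,15,25):
  for p in (L(0,-.24,.2),L(0,-.21,.03),L(0,.06,.03)):
    j=inverse_kinematics(p,ori(np.radians(deg)));print(deg,p.round(3),None if j is None else np.round(j,2))
E
python3 plan.py
```

```text
30
[ 0.377 -0.145  0.2  ] None
[ 0.397 -0.141  0.11 ] [-0.77 -0.84  2.24  0.43  1.45  0.59]
[ 0.457 -0.128  0.035] [-0.62 -0.63  2.26  0.41  1.18  0.65]
[ 0.47  -0.125  0.099] [-0.59 -0.64  2.14  0.39  1.27  0.72]
[ 0.494 -0.12   0.151] [-0.54 -0.58  2.02  0.36  1.32  0.8 ]
[ 0.547 -0.108  0.203] [-0.45 -0.45  1.84  0.32  1.34  0.9 ]
37
[ 0.377 -0.145  0.2  ] None
[ 0.397 -0.141  0.11 ] None
[ 0.455 -0.128  0.037] [-0.7  -0.73  2.35  0.55  1.15  0.52]
[ 0.47  -0.125  0.101] [-0.67 -0.73  2.24  0.52  1.23  0.61]
[ 0.494 -0.12   0.152] [-0.61 -0.67  2.11  0.48  1.27  0.7 ]
[ 0.547 -0.108  0.205] [-0.5  -0.54  1.94  0.43  1.26  0.82]
45
[ 0.377 -0.145  0.2  ] None
[ 0.397 -0.141  0.11 ] None
[ 0.454 -0.129  0.04 ] [-0.81 -0.81  2.45  0.72  1.15  0.36]
[ 0.469 -0.125  0.103] [-0.77 -0.82  2.34  0.68  1.21  0.48]
[ 0.493 -0.12   0.155] [-0.7  -0.77  2.22  0.64  1.22  0.58]
[ 0.546 -0.108  0.207] [-0.57 -0.63  2.05  0.57  1.18  0.71]
0 [ 0.595 -0.343  0.2  ] [-0.57  0.33  1.02 -0.    1.8   0.78]
0 [ 0.588 -0.314  0.03 ] [-0.54  0.32  1.33 -0.    1.49  0.81]
0 [ 0.531 -0.05   0.03 ] [-0.16 -0.03  1.71 -0.    1.46  1.2 ]
15 [ 0.595 -0.343  0.2  ] [-0.67  0.15  1.24  0.2   1.58  0.7 ]
15 [ 0.588 -0.314  0.03 ] [-0.64  0.16  1.54  0.21  1.28  0.67]
15 [ 0.531 -0.05   0.03 ] [-0.23 -0.26  1.94  0.12  1.23  1.1 ]
25 [ 0.595 -0.343  0.2  ] [-0.75  0.06  1.38  0.36  1.45  0.61]
25 [ 0.588 -0.314  0.03 ] [-0.72  0.08  1.66  0.38  1.16  0.53]
25 [ 0.531 -0.05   0.03 ] [-0.29 -0.41  2.09  0.23  1.08  0.99]
```

```bash
python3 - <<'E'
from h import *
ph=np.radians(30);o=ori(ph)
close()
def rep(m): s=state();print(m,round(s['time'],2),tolane(s['ee_pos']).round(4),s['ft_force'].round(1),round(s['finger_gap'],4))
move_to(L(-.145,0,.12),o);rep("appr")
move_l(L(-.125,0,.045),.15);move_l(lift(0,.027,ph),.1);rep("under")
f0=state()['ft_force']
for th in (0,.2,.4,.6,.8,1.0):
    move_l(lift(th,.015,ph),.12);rep(th)
move_l(np.array(state()['ee_pos'])-.06*(np.sin(ph)*ex-np.cos(ph)*ez),.15);rep("off")
im=get_image("side");cv2.imwrite("pics/s1.png",im["frame"])
E
```

```text
appr 3.09 [-0.1449 -0.0007  0.1208] [ 0.2  0.1 -0.1] 0.0005
under 4.28 [-0.0889 -0.0001  0.0344] [ 0.   0.7 -1.1] 0.0005
0 4.53 [-0.084   0.0005  0.044 ] [-4.1  2.2 -0.8] 0.0003
0.2 5.0 [-0.0795 -0.0008  0.0837] [-3.9 -1.4 -0.1] 0.0005
0.4 5.47 [-0.0679 -0.0002  0.1186] [-0.3 -0.7 -0.1] 0.0002
0.6 5.93 [-0.05    0.0003  0.1507] [-0.9  0.2  0.5] 0.0002
0.8 6.4 [-0.0258  0.0002  0.1794] [-0.2  0.3 -0.3] 0.0006
1.0 6.87 [3.80e-03 2.00e-04 2.03e-01] [ 0.2  0.7 -0. ] 0.0007
off 7.41 [-0.0265  0.      0.2543] [0.2 0.5 0. ] 0.0005
```

View pics/s1.png

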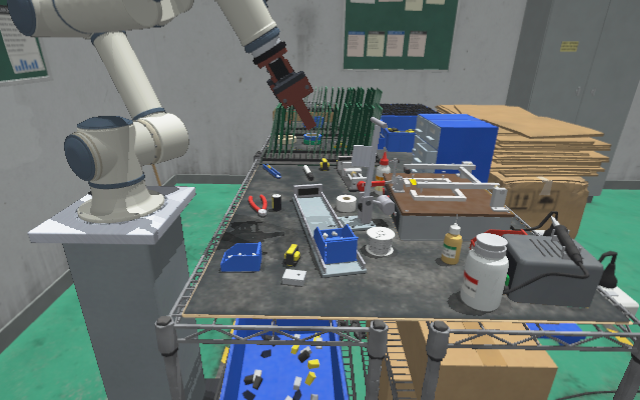

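The gate stands upright (arm at (375,150), plate facing the robot), and the bin is untouched at (335,243). Now push the bin.

```bash
python3 - <<'E'
from h import *
o=ori(np.radians(15))
def rep(m): s=state();print(m,round(s['time'],2),tolane(s['ee_pos']).round(4),(s['ft_force']@ey).round(1),s['ft_force'].round(1))
move_l(L(-.03,-.245,.22),.2,o)
move_l(L(0,-.245,.10),.2);move_l(L(0,-.245,.034),.1);rep("down")
move_l(L(0,-.205,.034),.1);rep("near")
for y in (-.17,-.1,-.03,.03,.045): move_l(L(0,y,.034),.08);rep(y)
y=.045
while y<.066:
    y+=.002;move_l(L(0,y,.034),.03);hold(.1);rep(y)
    if state()['ft_force']@ey<-6: break
im=get_image("top");cv2.imwrite("pics/t2.png",im["frame"][120:290,220:430].repeat(3,0).repeat(3,1));np.save("pics/t2.npy",cloud(im))
E
```

```text
down 10.43 [ 0.0003 -0.2453  0.0348] 0.0 [0.5 0.2 1.2]
near 10.97 [ 0.0003 -0.2052  0.0347] -0.2 [ 0.3 -0.1 -0.4]
-0.17 11.56 [ 0.0002 -0.1694  0.0341] -1.0 [ 0.9 -0.8 -0.2]
-0.1 12.58 [ 0.0002 -0.0999  0.0341] -0.5 [-1.1 -0.7  0.3]
-0.03 13.61 [ 0.0002 -0.0298  0.0341] 0.5 [-1.2  0.2  0.3]
0.03 14.51 [0.0002 0.0304 0.034 ] -0.8 [ 0.2 -0.8 -0.7]
0.045 14.84 [0.0001 0.0455 0.034 ] 0.3 [0.1 0.4 0.6]
0.047 15.19 [-0.      0.0469  0.034 ] 0.4 [-0.2  0.4 -0.1]
0.049 15.54 [-0.0001  0.0489  0.034 ] -1.6 [-0.8 -1.8 -0.1]
0.051000000000000004 15.89 [-0.      0.0511  0.034 ] -1.4 [-1.8 -1.8  0.4]
0.053000000000000005 16.24 [0.     0.0532 0.034 ] 0.2 [-0.7  0.  -0. ]
0.05500000000000001 16.59 [0.     0.0552 0.034 ] -1.4 [-1.3 -1.7 -0.9]
0.05700000000000001 16.94 [0.0001 0.0568 0.0341] -3.1 [ 1.  -2.9 -0.5]
0.05900000000000001 17.29 [0.0007 0.0572 0.0352] -8.7 [ 2.2 -8.4  0.9]
```

View pics/t2.png

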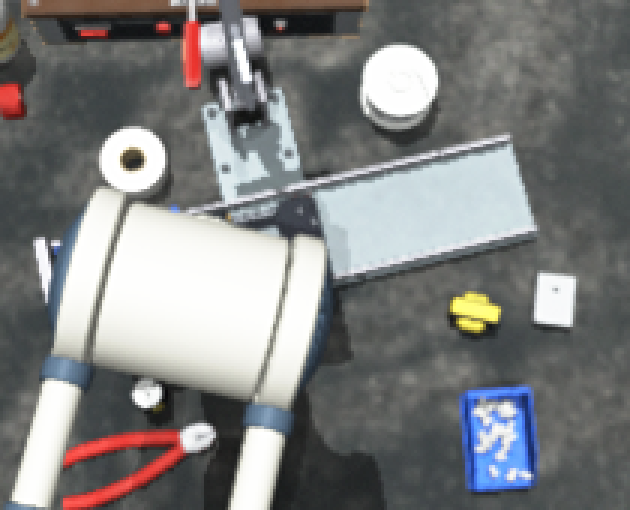

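The force rise came exactly where the stop is expected (0.057), and the gate is still raised at (235,50). Back off and check.

```bash
python3 - <<'E'
from h import *
move_l(L(0,.03,.034),.05);move_l(L(0,-.03,.05),.15);move_l(L(-.03,-.1,.15),.2);move_l(L(-.04,-.25,.25),.25);hold(.3)
im=get_image("top");P=cloud(im);cv2.imwrite("pics/t3.png",im["frame"][120:290,220:430].repeat(3,0).repeat(3,1))
Q=P[150:245,225:345].reshape(-1,3);b=im["frame"][150:245,225:345].reshape(-1,3).astype(int)
m=(b[:,0]-b[:,2]>60)&(Q[:,2]>.02)&(Q[:,2]<.075);q=np.array([tolane(p) for p in Q[m]])
print(m.sum(),np.percentile(q,[2,50,98],0).round(4));print(state()['time'])
E
```

```text
450 [[-0.033   0.0685  0.0218]
 [ 0.0108  0.1105  0.045 ]
 [ 0.0355  0.174   0.062 ]]
20.6417
```

View pics/t3.png

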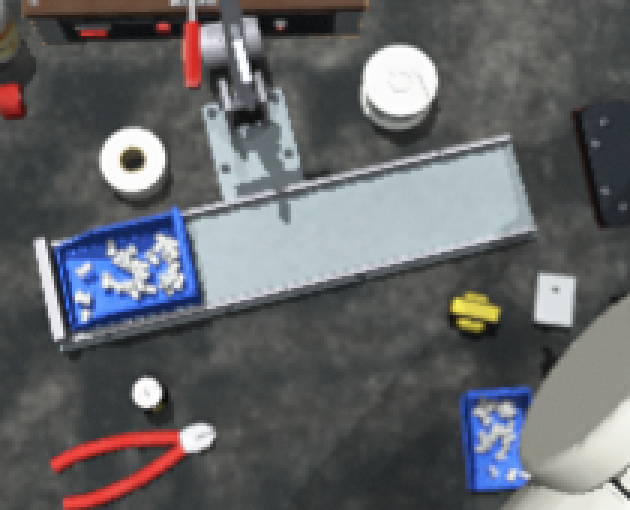

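The bin (65–200, 210–330) lies against the stop with its back at lane y ≈ 0.069 and its front at 0.174. The gate is raised and the bystanders haven't moved.

```bash
python3 -c "
from bench import *
print(job_done())"
```

```text
the job is handed in; nothing more can be done
None
```

The gate arm is raised and staying up by itself, the bin is up against the end stop, the things around the lane look unmoved, and the job was handed in with the robot's clock at about 21 s; no verdict was returned.

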